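# Set the water filter's stop tap half a turn open from its seat

### The arm

A 6-joint arm with a two-finger parallel gripper is mounted at the origin on the work surface. World frame = base frame: x ahead of the robot, y to its left, z up, the work surface at z = 0. Lengths are in m, angles in degrees, forces in N, time in s.
With the tool pointing down it reaches from about 0.375 to 0.9 m from the base axis. Payload 3.1 kg.
Tool frame: the origin (TCP) lies on the front face of the gripper's body, between the roots of the fingers; the fingertips stand 70 mm ahead of it and the grasp point (between the pads) lies 51 mm ahead of it (bot.tip_extent is the distance from the TCP to the fingertips, in m); z points along the fingers, x is the direction in which the jaws open and shut, and the axes are right-handed (so a half turn about z gives the same grasp; the last joint's range is limited). The gripper opens to 87 mm and grips with 3 to 60 N. Pads are 19 mm wide; open, the fingers measure 117 mm over their backs; the gripper's body (75 mm by 190 mm) begins 51 mm behind the grasp point.
Start: joints at [65.289, 30.224, 82.088, -0, 67.689, -10.227], TCP at [0.156, 0.605, 0.292] pointing down, gripper open.
Joint ranges: [-176.69, 176.69], [-43.24, 126.21], [12.49, 139.97], [-82, 262], [0, 151.66], [-163.58, 163.58]. Speed limits (degrees/s): [159.86, 159.86, 180, 180, 180, 180].

### API

Orientations are given as a 3x3 rotation matrix whose columns are the frame's x, y, z axes.
In Python, from rig import bot, viewer, ticket gives the robot as it stands. The module is installed in compiled form; this text tells all that it offers.
- The arm moves only by the tool arm_command, never from a script. Its argument "targets" is a list of rows, each an object with "rot": the turn, a rotation vector about the tool's x, y, z in degrees, a list of three; "offset": the shift along the tool's x, y, z in cm, a list of three; "gripper": the closure, from 0 (fully open) to 1 (shut). A call has 1 to 8 rows; each row is the pose to reach, as a shift and turn from the pose commanded when the call began, along the tool's axes at that moment; what a row does not reach only later rows make up. A row lasts 1/10 s, in which the tool goes at most 50 mm and 8.59 degrees, less where a joint would pass 70% of its speed; a pose out of reach is approached as far as the arm can. A call with a gripper value outside its range is refused whole. The fingers move at their own pace and stop on an object; the grip force is fixed at half the most. Time passes only in rows, so rows that repeat a pose let the fingers close. It gives the time, the measured TCP pose, the force and the opening at its end, in the units of the state.
- bot.read_state(): the state, without advancing time (a new reading comes with each control period).
- viewer.capture(name): name is "scene" or "top"; returns a dict with "frame" (400x640x3 uint8, red, green, blue), "fx", "fy", "cx", "cy" (pixels), "D" ([k1, k2, p1, p2, k3] as OpenCV has them; the pictures are not rectified), "view" (4x4, takes a point from world to camera coordinates). Camera axes: x right, y down, z forward; pixel columns grow to the right and rows downward; lengths in m; the calibration is good to about 2 mm. A picture is of the moment at which its call begins. There is no depth.
- ticket.hand_in(): hands the job in, once; it reports no verdict.
The state is a dict: "time_s": time; "joint_positions": joint angles; "qvel": joint speeds; "tau": joint torques, N m; "position": TCP position; "tcp_rot": TCP orientation; "force": force on the tool from outside, world axes, zero at the start; "moment": the same for the moment, N m; "opening": opening from 0.0 (shut) to 1.0 (fully open).
Only numpy, scipy, OpenCV 4.12 (cv2) and the standard library are available. Lean on these libraries where they do the work, as an engineer would, in place of code of your own. Each camera call takes 0.05 s, during which the arm holds its last target. There are 200 camera calls.

### The job

The brass stop tap that feeds the water filter has been left part open. Turn its T-shaped handle clockwise until you feel it shut against its seat, then open it again by half a turn from there to set the flow, and let go. Leave everything else on the cart where it stands.

Things in the scene. Friction and masses are not known exactly. Their poses are not given: they have to be found in the camera images.
- crutch: The stop tap's handle: a level brass T-bar on an upright spindle; origin at the middle of the bar, about 152 mm above the cart top; x along the bar, z up. 66 mm long, 11 mm wide, 14 mm high, flat sides. It turns on the vertical spindle axis through its origin, not rising. Clockwise from above shuts (joint value 0: on the seat), anticlockwise opens (value grows, rad). The value is not shown.
- gland_nut (a point): Top of the tap's gland nut (23 mm across), fixed, on the spindle axis 34 mm below the bar's middle; only the 11 mm spindle lies between, so fingers can straddle the bar, tips up to 30 mm below its middle. The tap starts 45 to 125 degrees open, needs about 0.15 N m to turn and stays where left. Its seat is a firm stop at an angle that differs each time and is marked nowhere: feel for it.
- filter: Fixed filter stand on a 130 x 520 x 5 mm base plate; origin on the cart top below the tap's spindle. Along its y runs the 22 mm copper feed pipe, axis 60 mm high; at y = +150 mm it rises to 265 mm, at y = +250 mm stands the white filter housing, 126 mm across, 290 mm high, a bracket behind it; at y = -150 mm the pipe turns down into the plate.
- custard_cup: Bystander: glass custard cup, 90 mm across, 58 mm high, in front of the stand; origin at the centre of its underside.
- baking_cup: Bystander: blue silicone baking cup, 72 mm across, 36 mm high, in front of the stand; origin at the centre of its underside.
- peg: Bystander: red plastic clothes peg, 75 x 10 x 14 mm, lying on the base plate beside the tap's body; origin at the centre of its underside.
- salt_pig: Bystander: white ceramic salt pig, 116 mm across, 112 mm high, behind the stand; origin at the centre of its underside.
- whisk: Bystander: steel whisk, 268 mm long, 58 mm thick, lying behind the stand; origin under the top of its handle.
- spanner: Bystander: black plastic housing spanner, about 240 mm long and 14 mm high, lying flat in front of the housing; origin on its underside, between handle and jaw.
- mug: Bystander: blue ceramic mug with a handle, 82 mm across, 95 mm high, behind the inlet end of the stand; origin at the centre of its underside.

How it is judged (in metres and radians):
On the way:
1. the tap is turned shut, onto its seat (within 0.12 rad) (value of joint crutch below 0.12 rad), for 0.1 s.
At the end, for the whole second after the job is handed in: After having been shut onto its seat, the tap stands half a turn (180 degrees, to within 15 degrees) open from the seat, and is at rest there (value of joint crutch between 2.87 and 3.41 rad); the robot touches nothing.
It fails at once if a bystander is shifted by more than 30 mm or knocked over (distance of any of custard_cup, baking_cup, peg, salt_pig, whisk, spanner, mug from where it was at the start of the episode above 0.03 m or angle between any of mug, custard_cup, salt_pig, baking_cup's own z axis and vertical above 0.5 rad).
It also fails if it takes over 70 s, if anything falls off the work surface, if the arm or the gripper's body presses on something with over 40 N, if the wrist force passes 120 N, or if a joint passes its speed limit or range.

## Working session

There is one attempt and no reset: what is moved stays moved. The work goes in short steps, Python scripts to look and compute and a tool call to move; the robot and the scene stay as the last step left them, time stands still between calls to the robot, and variables do not carry over. Pictures are saved under pics/ and viewed, about 8 in all and at most 12, crops included, and the job is handed in when it is done.

Besides the shell and the picture viewer there is one more tool, called as a command line: name --argument value ..., lists and objects as JSON in quotes. arm_command: Moves the arm, as the interface text tells. Its arguments: {"type":"object","properties":{"targets":{"type":"array"}},"required":["targets"]}

```bash
mkdir -p pics; python3 - <<'E'
from rig import bot,viewer
import cv2,numpy as np
for n in("scene","top"):
    c=viewer.capture(n); cv2.imwrite(f"pics/{n}0.png",c["frame"][:,:,::-1]); print(n,c["fx"],c["cx"],c["cy"],c["D"],np.round(c["view"],3).tolist())
s=bot.read_state()
print({k:np.round(v,3).tolist() for k,v in s.items()})
E
```

```text
scene 495.0459629017763 320.15221860790774 197.8105089555324 [-0.09375129  0.          0.          0.          0.        ] [[0.755, 0.655, 0.005, -0.412], [0.545, -0.624, -0.561, -0.205], [-0.364, 0.426, -0.828, 1.452], [0.0, 0.0, 0.0, 1.0]]
top 367.44917932563015 317.4611454498003 198.183724969253 [-0.07843213  0.          0.          0.          0.        ] [[0.009, -1.0, 0.011, 0.033], [-0.998, -0.01, -0.067, 0.552], [0.067, -0.011, -0.998, 1.13], [0.0, 0.0, 0.0, 1.0]]
{'time_s': 0.1, 'joint_positions': [65.289, 30.274, 82.147, -0.001, 67.688, -10.228], 'qvel': [-0.006, -0.117, -0.149, 0.045, -0.026, -0.051], 'tau': [0.0, -44.098, -17.715, 0.063, 0.053, -0.0], 'position': [0.156, 0.605, 0.291], 'tcp_rot': [[0.25, 0.968, -0.001], [0.968, -0.25, -0.002], [-0.002, -0.0, -1.0]], 'force': [-0.379, 0.408, -0.64], 'moment': [-0.068, 0.018, 0.037], 'opening': 0.997}
```

View pics/top0.png

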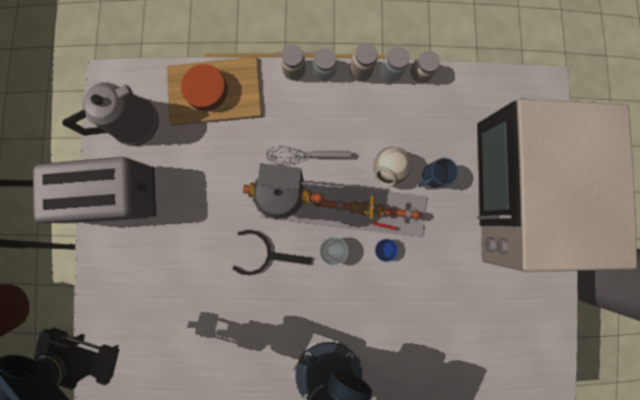

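View pics/scene0.png

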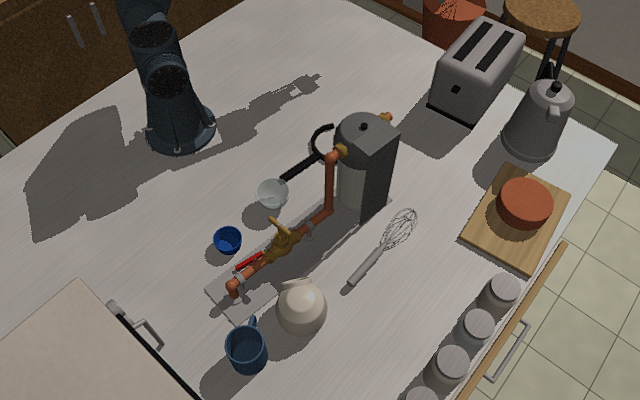

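The top view shows the brass T-bar near (371,207), lying almost along image columns. In the scene view it is near (283,232), with the peg just in front. I'll enlarge both views and mask the yellow.

```bash
python3 - <<'E'
import cv2,numpy as np
t=cv2.imread("pics/top0.png")[180:235,330:430]; s=cv2.imread("pics/scene0.png")[205:275,240:340]
a=cv2.resize(t,None,fx=7,fy=7,interpolation=cv2.INTER_CUBIC)[:300+85]
b=cv2.resize(s,None,fx=3,fy=3,interpolation=cv2.INTER_CUBIC)
o=np.zeros((600,700,3),np.uint8); o[:385]=a; o[388:598,:300]=b
cv2.imwrite("pics/crop.png",o)
E
```

```text
(no output)
```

View pics/crop.png

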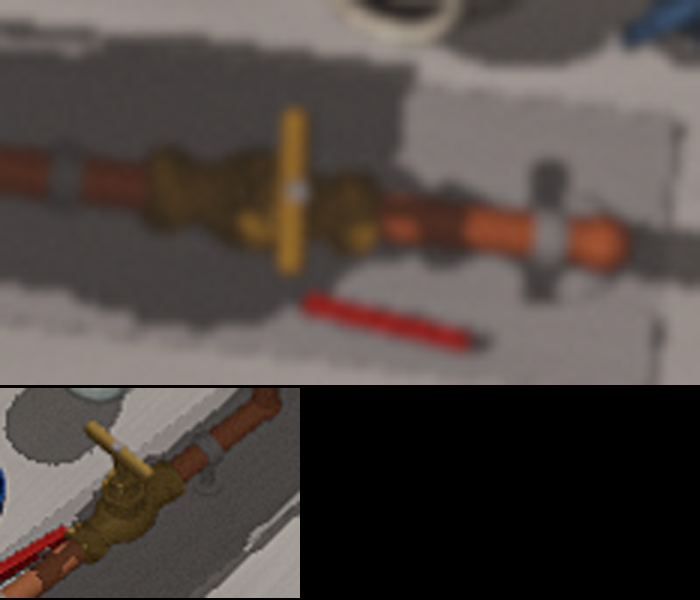

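The crop shows the bar's top ends at about (372.0,195.4) and (371.2,219.0) in the top view, so it lies almost along world x. The pipe runs from left to right below it.

```bash
cat >h.py <<'E'
import cv2,numpy as np
def ray(c,uv,z):
    K=np.array([[c["fx"],0,c["cx"]],[0,c["fy"],c["cy"]],[0,0,1.]])
    p=cv2.undistortPoints(np.array([[uv]],float),K,np.array(c["D"],float))[0,0]
    V=np.array(c["view"]);R,t=V[:3,:3],V[:3,3];o=-R.T@t;d=R.T@np.r_[p,1]
    return o+d*(z-o[2])/d[2]
E
python3 - <<'E'
from rig import bot,viewer
from h import *
c=viewer.capture("top");s=viewer.capture("scene")
f=c["frame"];hsv=cv2.cvtColor(f,cv2.COLOR_RGB2HSV)
m=cv2.inRange(hsv,(14,120,110),(30,255,255));m[:, :362]=0;m[:,380:]=0;m[:190]=0;m[225:]=0
ys,xs=np.nonzero(m);
for y in range(192,224):
    k=xs[ys==y]
    if len(k):print(y,k.min(),k.max(),end='; ')
print()
a=ray(c,(372,195.4),.159);b=ray(c,(371.2,219),.159)
print(a,b,(a+b)/2,np.linalg.norm(a-b),np.degrees(np.arctan2(*(a-b)[1::-1])))
# scene crop ends (88,427)->, (150,472)
a=ray(s,(240+88/3,205+39/3),.159);b=ray(s,(240+152/3,205+84/3),.159)
print(a,b,(a+b)/2,np.linalg.norm(a-b),np.degrees(np.arctan2(*(b-a)[1::-1])))
a=ray(c,(330+50/7,180+172/7),.06);b=ray(c,(330+600/7,180+241/7),.06);print("pipe",a,b)
E
```

```text
196 371 372; 197 370 372; 198 370 372; 199 370 372; 200 370 372; 201 370 372; 202 370 372; 203 370 372; 204 370 372; 205 370 371; 206 370 370; 207 370 370; 208 370 370; 209 370 372; 210 369 372; 211 365 372; 212 365 372; 213 369 372; 214 370 372; 215 370 372; 216 370 372; 217 370 372; 218 370 371; 
[ 0.55141205 -0.11054194  0.159     ] [ 0.48654756 -0.1083145   0.159     ] [ 0.5189798  -0.10942822  0.159     ] 0.0649027212783818 -1.9667546295292788
[ 0.4929188  -0.11226883  0.159     ] [ 0.55443395 -0.10924083  0.159     ] [ 0.52367637 -0.11075483  0.159     ] 0.06158962865807139 2.8180377902281766
pipe [ 0.53020546 -0.02101183  0.06      ] [ 0.50248507 -0.25960027  0.06      ]
```

arm_command --targets '[{"rot": [0, 0, 0], "offset": [0, 0, -5], "gripper": 0}, {"rot": [0, 0, 0], "offset": [0, 0, -10], "gripper": 0}, {"rot": [0, 0, 0], "offset": [-3, 2.6, -11], "gripper": 0}, {"rot": [0, 0, 0], "offset": [-6.5, 5.8, -11], "gripper": 0}, {"rot": [0, 0, 0], "offset": [-10, 9, -11], "gripper": 0}, {"rot": [0, 0, 0], "offset": [-13.5, 12, -11], "gripper": 0}, {"rot": [0, 0, 0], "offset": [-17, 15, -11], "gripper": 0}, {"rot": [0, 0, 0], "offset": [-20.5, 18, -11], "gripper": 0}]'

```text
time_s: 1.0
position: [0.2796, 0.3599, 0.4022]
tcp_rot: [[0.25, 0.968, 0.0], [0.968, -0.25, -0.0], [0.0, 0.0, -1.0]]
force: [1.0, -0.3, 1.1]
opening: 0.999
```

arm_command --targets '[{"rot": [0, 0, 0], "offset": [-3.5, 3.1, 0], "gripper": 0}, {"rot": [0, 0, 0], "offset": [-7, 6.2, 0], "gripper": 0}, {"rot": [0, 0, 0], "offset": [-10.5, 9.3, 0], "gripper": 0}, {"rot": [0, 0, 0], "offset": [-14, 12.4, 0], "gripper": 0}, {"rot": [0, 0, 0], "offset": [-17.5, 15.5, 0], "gripper": 0}, {"rot": [0, 0, 0], "offset": [-21, 18.6, 0], "gripper": 0}, {"rot": [0, 0, 0], "offset": [-24.5, 21.7, 0], "gripper": 0}, {"rot": [0, 0, 0], "offset": [-28, 24.8, 0], "gripper": 0}]'

```text
time_s: 1.8
position: [0.4497, 0.0266, 0.4023]
tcp_rot: [[0.251, 0.968, 0.0], [0.968, -0.251, 0.0], [0.0, 0.0, -1.0]]
force: [0.9, 0.7, 0.5]
opening: 1.002
```

arm_command --targets '[{"rot": [0, 0, 0], "offset": [-3.5, 3.1, 0], "gripper": 0}, {"rot": [0, 0, -5], "offset": [-7, 6.2, 0], "gripper": 0}, {"rot": [0, 0, -10], "offset": [-10, 9, 0], "gripper": 0}, {"rot": [0, 0, -14], "offset": [-11.5, 10.3, 0], "gripper": 0}, {"rot": [0, 0, -14], "offset": [-11.5, 10.3, 5], "gripper": 0}, {"rot": [0, 0, -14], "offset": [-11.5, 10.3, 10], "gripper": 0}, {"rot": [0, 0, -14], "offset": [-11.5, 10.3, 10], "gripper": 0}, {"rot": [0, 0, -14], "offset": [-11.5, 10.3, 10], "gripper": 0}]'

```text
time_s: 2.6
position: [0.5204, -0.1086, 0.3023]
tcp_rot: [[0.008, 1.0, -0.001], [1.0, -0.008, 0.001], [0.001, -0.002, -1.0]]
force: [0.3, 0.2, 0.1]
opening: 1.006
```

```bash
python3 - <<'E'
from rig import bot,viewer
import cv2,numpy as np
s=bot.read_state();print(s["position"],s["joint_positions"],s["tcp_rot"])
t=viewer.capture("top")["frame"][160:240,310:440,::-1]; c=viewer.capture("scene")["frame"][150:280,200:360,::-1]
o=np.zeros((560,800,3),np.uint8); a=cv2.resize(t,None,fx=3,fy=3,interpolation=2); b=cv2.resize(c,(390,317),interpolation=2)
o[:240,:390]=a;o[242:559,:390]=b
cv2.imwrite("pics/near.png",o[:,:392])
E
```

```text
[ 0.52036729 -0.10859455  0.30231229] [-2.38411857e+01  2.23409107e+01  9.47551635e+01  1.59805341e-03
  6.29982765e+01 -1.13361836e+02] [[ 8.37932386e-03  9.99963774e-01 -1.49616726e-03]
 [ 9.99964665e-01 -8.37830142e-03  6.88342808e-04]
 [ 6.75782531e-04 -1.50188224e-03 -9.99998644e-01]]
```

View pics/near.png

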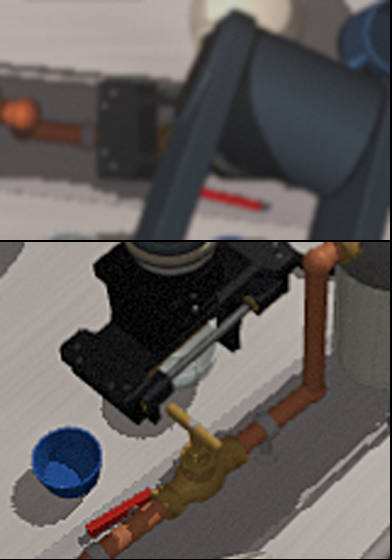

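The picture shows the gripper above the bar with the jaws across it and nothing in the way. I'll lower it and grip.

arm_command --targets '[{"rot": [0, 0, 0], "offset": [0, 0, 4], "gripper": 0}, {"rot": [0, 0, 0], "offset": [0, 0, 7], "gripper": 0}, {"rot": [0, 0, 0], "offset": [0, 0, 9.9], "gripper": 0}, {"rot": [0, 0, 0], "offset": [0, 0, 9.9], "gripper": 0.5}, {"rot": [0, 0, 0], "offset": [0, 0, 9.9], "gripper": 1}, {"rot": [0, 0, 0], "offset": [0, 0, 9.9], "gripper": 1}, {"rot": [0, 0, 0], "offset": [0, 0, 9.9], "gripper": 1}, {"rot": [0, 0, 0], "offset": [0, 0, 9.9], "gripper": 1}]'

```text
time_s: 3.5
position: [0.521, -0.1089, 0.2047]
tcp_rot: [[0.008, 1.0, 0.003], [1.0, -0.008, -0.001], [-0.001, 0.003, -1.0]]
force: [-0.0, 0.1, 0.6]
opening: 0.632
```

arm_command --targets '[{"rot": [0, 0, 0], "offset": [0, 0, 0], "gripper": 1}, {"rot": [0, 0, 0], "offset": [0, 0, 0], "gripper": 1}, {"rot": [0, 0, 0], "offset": [0, 0, 0], "gripper": 1}, {"rot": [0, 0, 0], "offset": [0, 0, 0], "gripper": 1}]'

```text
time_s: 3.9
position: [0.5203, -0.1086, 0.2032]
tcp_rot: [[0.008, 1.0, -0.0], [1.0, -0.008, 0.0], [0.0, -0.0, -1.0]]
force: [-0.2, -0.2, 0.5]
opening: 0.26
```

```bash
cat >st.py <<'E'
from rig import bot
import numpy as np
s=bot.read_state();R=np.array(s["tcp_rot"]);q=s["joint_positions"]
print("t",s["time_s"],"pos",np.round(s["position"],4),"yaw",round(np.degrees(np.arctan2(R[1,0],R[0,0])),2),"j1,j6",np.round([q[0],q[5]],1),"F",np.round(s["force"],1),"M",np.round(s["moment"],2),"open",round(s["opening"]*87,1))
E
python3 st.py
```

```text
t 3.9 pos [ 0.5203 -0.1086  0.2032] yaw 89.51 j1,j6 [ -23.8 -113.4] F [-0.2 -0.2  0.5] M [0.05 0.06 0.03] open 22.6
```

arm_command --targets '[{"rot": [0, 0, 0], "offset": [0, 0, 0], "gripper": 1}, {"rot": [0, 0, 0], "offset": [0, 0, 0], "gripper": 1}, {"rot": [0, 0, 0], "offset": [0, 0, 0], "gripper": 1}, {"rot": [0, 0, 0], "offset": [0, 0, 0], "gripper": 1}, {"rot": [0, 0, 0], "offset": [0, 0, 0], "gripper": 1}, {"rot": [0, 0, 0], "offset": [0, 0, 0], "gripper": 1}]'

```text
time_s: 4.5
position: [0.5203, -0.1095, 0.2032]
tcp_rot: [[0.008, 1.0, -0.0], [1.0, -0.008, -0.002], [-0.002, -0.0, -1.0]]
force: [-0.6, -5.6, -1.6]
opening: 0.123
```

```bash
python3 st.py
```

```text
t 4.5 pos [ 0.5203 -0.1095  0.2032] yaw 89.54 j1,j6 [ -23.9 -113.4] F [-0.6 -5.6 -1.6] M [-0.85  0.19 -0.02] open 10.7
```

Gripped at 10.7 mm with a small side load, so I'm shifting y by about 1.5 mm and turning clockwise (+tool z).

arm_command --targets '[{"rot": [0, 0, 0], "offset": [-0.15, 0, 0], "gripper": 1}, {"rot": [0, 0, 4], "offset": [-0.15, 0, 0], "gripper": 1}, {"rot": [0, 0, 8], "offset": [-0.15, 0, 0], "gripper": 1}, {"rot": [0, 0, 12], "offset": [-0.15, 0, 0], "gripper": 1}, {"rot": [0, 0, 16], "offset": [-0.15, 0, 0], "gripper": 1}, {"rot": [0, 0, 20], "offset": [-0.15, 0, 0], "gripper": 1}, {"rot": [0, 0, 20], "offset": [-0.15, 0, 0], "gripper": 1}]'

```text
time_s: 5.2
position: [0.5203, -0.1098, 0.2032]
tcp_rot: [[0.35, 0.937, -0.0], [0.937, -0.35, 0.001], [0.001, -0.0, -1.0]]
force: [-1.3, -1.1, -0.8]
opening: 0.122
```

```bash
python3 st.py
```

```text
t 5.2 pos [ 0.5203 -0.1098  0.2032] yaw 69.51 j1,j6 [-24.  -93.5] F [-1.3 -1.1 -0.8] M [-0.25  0.06 -0.16] open 10.6
```

arm_command --targets '[{"rot": [0, 0, 4], "offset": [0, 0, 0], "gripper": 1}, {"rot": [0, 0, 8], "offset": [0, 0, 0], "gripper": 1}, {"rot": [0, 0, 12], "offset": [0, 0, 0], "gripper": 1}, {"rot": [0, 0, 16], "offset": [0, 0, 0], "gripper": 1}, {"rot": [0, 0, 20], "offset": [0, 0, 0], "gripper": 1}]'

```text
time_s: 5.7
position: [0.5202, -0.11, 0.2032]
tcp_rot: [[0.65, 0.76, -0.0], [0.76, -0.65, 0.0], [-0.0, -0.0, -1.0]]
force: [-0.5, -2.2, -0.3]
opening: 0.124
```

```bash
python3 st.py
```

```text
t 5.7 pos [ 0.5202 -0.11    0.2032] yaw 49.49 j1,j6 [-24.  -73.5] F [-0.5 -2.2 -0.3] M [-0.31  0.08  0.13] open 10.8
```

Moving now gives +0.13 N m, which matches the tap's friction. From here on I'll use smaller steps.

arm_command --targets '[{"rot": [0, 0, 3], "offset": [0, 0, 0], "gripper": 1}, {"rot": [0, 0, 6], "offset": [0, 0, 0], "gripper": 1}, {"rot": [0, 0, 9], "offset": [0, 0, 0], "gripper": 1}, {"rot": [0, 0, 12], "offset": [0, 0, 0], "gripper": 1}]'

```text
time_s: 6.1
position: [0.5202, -0.11, 0.2032]
tcp_rot: [[0.793, 0.609, -0.001], [0.609, -0.793, 0.0], [-0.0, -0.0, -1.0]]
force: [-0.5, -2.0, 0.6]
opening: 0.123
```

```bash
python3 st.py
```

```text
t 6.1 pos [ 0.5202 -0.11    0.2032] yaw 37.53 j1,j6 [-24.  -61.5] F [-0.5 -2.   0.6] M [-0.42  0.06  0.1 ] open 10.7
```

arm_command --targets '[{"rot": [0, 0, 3], "offset": [0, 0, 0], "gripper": 1}, {"rot": [0, 0, 6], "offset": [0, 0, 0], "gripper": 1}, {"rot": [0, 0, 9], "offset": [0, 0, 0], "gripper": 1}]'

```text
time_s: 6.4
position: [0.5201, -0.1101, 0.2032]
tcp_rot: [[0.879, 0.478, -0.001], [0.478, -0.879, 0.0], [-0.001, -0.0, -1.0]]
force: [-0.3, -2.5, -0.2]
opening: 0.122
```

```bash
python3 st.py
```

```text
t 6.4 pos [ 0.5201 -0.1101  0.2032] yaw 28.54 j1,j6 [-24.  -52.5] F [-0.3 -2.5 -0.2] M [-0.4   0.1   0.13] open 10.6
```

arm_command --targets '[{"rot": [0, 0, 3], "offset": [0, 0, 0], "gripper": 1}, {"rot": [0, 0, 6], "offset": [0, 0, 0], "gripper": 1}, {"rot": [0, 0, 9], "offset": [0, 0, 0], "gripper": 1}]'

```text
time_s: 6.7
position: [0.52, -0.1101, 0.2032]
tcp_rot: [[0.942, 0.335, -0.001], [0.335, -0.942, -0.0], [-0.001, -0.0, -1.0]]
force: [-1.2, -1.6, -0.4]
opening: 0.121
```

```bash
python3 st.py
```

```text
t 6.7 pos [ 0.52   -0.1101  0.2032] yaw 19.57 j1,j6 [-24.  -43.5] F [-1.2 -1.6 -0.4] M [-0.35  0.14  0.5 ] open 10.6
```

arm_command --targets '[{"rot": [0, 0, 3], "offset": [0, 0, 0], "gripper": 1}, {"rot": [0, 0, 6], "offset": [0, 0, 0], "gripper": 1}, {"rot": [0, 0, 9], "offset": [0, 0, 0], "gripper": 1}]'

```text
time_s: 7.0
position: [0.52, -0.11, 0.2032]
tcp_rot: [[0.982, 0.186, -0.001], [0.186, -0.982, -0.001], [-0.001, 0.001, -1.0]]
force: [-0.8, -2.1, 0.1]
opening: 0.145
```

```bash
python3 st.py
```

```text
t 7.0 pos [ 0.52   -0.11    0.2032] yaw 10.74 j1,j6 [-24.  -34.7] F [-0.8 -2.1  0.1] M [-0.32  0.12  0.96] open 12.6
```

The seat is felt: the moment rose from 0.13 to 0.50 to 0.96 N m, and the pads are now skewing on the bar. Next I'll back off in small steps to where the pads realign, which gives the seat angle.

arm_command --targets '[{"rot": [0, 0, 0], "offset": [0, 0, 0], "gripper": 1}, {"rot": [0, 0, -3], "offset": [0, 0, 0], "gripper": 1}, {"rot": [0, 0, -5], "offset": [0, 0, 0], "gripper": 1}, {"rot": [0, 0, -5], "offset": [0, 0, 0], "gripper": 1}]'

```text
time_s: 7.4
position: [0.52, -0.11, 0.2032]
tcp_rot: [[0.963, 0.27, -0.001], [0.27, -0.963, 0.0], [-0.001, -0.0, -1.0]]
force: [-1.4, -1.7, 0.2]
opening: 0.131
```

```bash
python3 st.py
```

```text
t 7.4 pos [ 0.52   -0.11    0.2032] yaw 15.66 j1,j6 [-24.  -39.6] F [-1.4 -1.7  0.2] M [-0.36  0.21  0.54] open 11.4
```

arm_command --targets '[{"rot": [0, 0, -2.5], "offset": [0, 0, 0], "gripper": 1}, {"rot": [0, 0, -2.5], "offset": [0, 0, 0], "gripper": 1}, {"rot": [0, 0, -2.5], "offset": [0, 0, 0], "gripper": 1}]'

```text
time_s: 7.7
position: [0.52, -0.11, 0.2032]
tcp_rot: [[0.951, 0.308, -0.001], [0.308, -0.951, 0.0], [-0.001, -0.001, -1.0]]
force: [-2.4, -3.2, 0.8]
opening: 0.124
```

```bash
python3 st.py
```

```text
t 7.7 pos [ 0.52   -0.11    0.2032] yaw 17.96 j1,j6 [-24. -42.] F [-2.4 -3.2  0.8] M [-0.34  0.33  0.24] open 10.8
```

The opening readings (12.6 at 10.7°, 11.4 at 15.7°, 10.8 at 18.0°) and the moment put the seat at a tool yaw of about 18.5°. That is 71° from the start, inside the stated range. There isn't enough wrist range left to open 180° from here, so I'll let go, lift, flip 180° clockwise and regrip.

arm_command --targets '[{"rot": [0, 0, 0], "offset": [0, 0, 0], "gripper": 0}, {"rot": [0, 0, 0], "offset": [0, 0, 0], "gripper": 0}, {"rot": [0, 0, 0], "offset": [0, 0, 0], "gripper": 0}, {"rot": [0, 0, 0], "offset": [0, 0, 0], "gripper": 0}, {"rot": [0, 0, 0], "offset": [0, 0, 0], "gripper": 0}, {"rot": [0, 0, 0], "offset": [0, 0, -2], "gripper": 0}, {"rot": [0, 0, 0], "offset": [0, 0, -5], "gripper": 0}, {"rot": [0, 0, 0], "offset": [0, 0, -5], "gripper": 0}]'

```text
time_s: 8.5
position: [0.5224, -0.1109, 0.2565]
tcp_rot: [[0.951, 0.309, 0.007], [0.309, -0.951, -0.003], [0.006, 0.005, -1.0]]
force: [-0.3, 0.6, -0.5]
opening: 0.774
```

arm_command --targets '[{"rot": [0, 0, 7.5], "offset": [0, 0, 0], "gripper": 0}, {"rot": [0, 0, 15], "offset": [0, 0, 0], "gripper": 0}, {"rot": [0, 0, 22.5], "offset": [0, 0, 0], "gripper": 0}, {"rot": [0, 0, 30], "offset": [0, 0, 0], "gripper": 0}, {"rot": [0, 0, 37.5], "offset": [0, 0, 0], "gripper": 0}, {"rot": [0, 0, 45], "offset": [0, 0, 0], "gripper": 0}, {"rot": [0, 0, 52.5], "offset": [0, 0, 0], "gripper": 0}, {"rot": [0, 0, 60], "offset": [0, 0, 0], "gripper": 0}]'

```text
time_s: 9.3
position: [0.52, -0.1099, 0.2526]
tcp_rot: [[0.74, -0.673, -0.001], [-0.673, -0.74, 0.001], [-0.001, 0.0, -1.0]]
force: [-0.6, 0.1, 0.1]
opening: 0.997
```

arm_command --targets '[{"rot": [0, 0, 7.5], "offset": [0, 0, 0], "gripper": 0}, {"rot": [0, 0, 15], "offset": [0, 0, 0], "gripper": 0}, {"rot": [0, 0, 22.5], "offset": [0, 0, 0], "gripper": 0}, {"rot": [0, 0, 30], "offset": [0, 0, 0], "gripper": 0}, {"rot": [0, 0, 37.5], "offset": [0, 0, 0], "gripper": 0}, {"rot": [0, 0, 45], "offset": [0, 0, 0], "gripper": 0}, {"rot": [0, 0, 52.5], "offset": [0, 0, 0], "gripper": 0}, {"rot": [0, 0, 60], "offset": [0, 0, 0], "gripper": 0}]'

```text
time_s: 10.1
position: [0.52, -0.1099, 0.2526]
tcp_rot: [[-0.213, -0.977, -0.001], [-0.977, 0.213, 0.001], [-0.0, 0.001, -1.0]]
force: [-0.3, -0.4, 0.4]
opening: 0.999
```

arm_command --targets '[{"rot": [0, 0, 7.5], "offset": [0, 0, 0], "gripper": 0}, {"rot": [0, 0, 15], "offset": [0, 0, 0], "gripper": 0}, {"rot": [0, 0, 22.5], "offset": [0, 0, 0], "gripper": 0}, {"rot": [0, 0, 30], "offset": [0, 0, 0], "gripper": 0}, {"rot": [0, 0, 37.5], "offset": [0, 0, 0], "gripper": 0}, {"rot": [0, 0, 45], "offset": [0, 0, 0], "gripper": 0}, {"rot": [0, 0, 52.5], "offset": [0, 0, 0], "gripper": 0}, {"rot": [0, 0, 60], "offset": [0, 0, 0], "gripper": 0}]'

```text
time_s: 10.9
position: [0.52, -0.1099, 0.2526]
tcp_rot: [[-0.953, -0.304, -0.001], [-0.304, 0.953, 0.001], [0.001, 0.001, -1.0]]
force: [-0.7, -0.0, -0.2]
opening: 1.002
```

```bash
python3 st.py; python3 - <<'E'
from rig import viewer
import cv2
c=viewer.capture("scene")["frame"][150:290,200:360,::-1]
cv2.imwrite("pics/flip.png",cv2.resize(c,None,fx=4,fy=4,interpolation=2))
E
```

```text
t 10.9 pos [ 0.52   -0.1099  0.2526] yaw -162.31 j1,j6 [-24.  138.3] F [-0.7 -0.  -0.2] M [ 0.07  0.17 -0.03] open 87.2
```

View pics/flip.png

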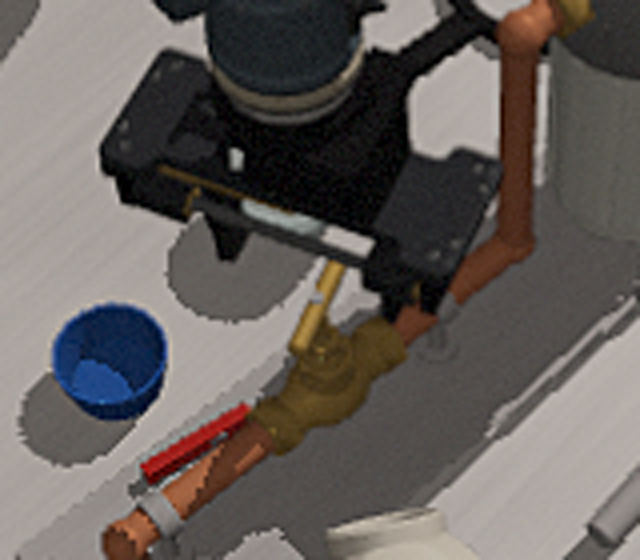

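The picture shows the bar turned about 70°, with ends near (284,216) and (275,238), lying between the open fingers. The bystanders look undisturbed. I'll lower and regrip.

arm_command --targets '[{"rot": [0, 0, 0], "offset": [0, 0, 3], "gripper": 0}, {"rot": [0, 0, 0], "offset": [0, 0, 5], "gripper": 0}, {"rot": [0, 0, 0], "offset": [0, 0, 5], "gripper": 1}, {"rot": [0, 0, 0], "offset": [0, 0, 5], "gripper": 1}, {"rot": [0, 0, 0], "offset": [0, 0, 5], "gripper": 1}, {"rot": [0, 0, 0], "offset": [0, 0, 5], "gripper": 1}, {"rot": [0, 0, 0], "offset": [0, 0, 5], "gripper": 1}, {"rot": [0, 0, 0], "offset": [0, 0, 5], "gripper": 1}]'

```text
time_s: 11.75
position: [0.5206, -0.1102, 0.2039]
tcp_rot: [[-0.951, -0.309, 0.001], [-0.309, 0.951, -0.0], [-0.001, -0.001, -1.0]]
force: [-0.5, 1.0, 0.6]
opening: 0.539
```

arm_command --targets '[{"rot": [0, 0, 0], "offset": [0, 0, 0], "gripper": 1}, {"rot": [0, 0, 0], "offset": [0, 0, 0], "gripper": 1}, {"rot": [0, 0, 0], "offset": [0, 0, 0], "gripper": 1}, {"rot": [0, 0, 0], "offset": [0, 0, 0], "gripper": 1}, {"rot": [0, 0, 0], "offset": [0, 0, 0], "gripper": 1}, {"rot": [0, 0, 0], "offset": [0, 0, 0], "gripper": 1}, {"rot": [0, 0, 0], "offset": [0, 0, 0], "gripper": 1}, {"rot": [0, 0, 0], "offset": [0, 0, 0], "gripper": 1}]'

```text
time_s: 12.55
position: [0.52, -0.1102, 0.2032]
tcp_rot: [[-0.951, -0.31, -0.001], [-0.31, 0.951, -0.0], [0.001, 0.0, -1.0]]
force: [-1.1, -1.5, 0.8]
opening: 0.12
```

```bash
python3 st.py; python3 - <<'E'
from rig import viewer
from h import *
s=viewer.capture("scene");a=ray(s,(284,215.8),.157);b=ray(s,(275,237.5),.157);print(a,b,np.degrees(np.arctan2(*(b-a)[1::-1])))
E
```

```text
t 12.55 pos [ 0.52   -0.1102  0.2032] yaw -161.94 j1,j6 [-24. 138.] F [-1.1 -1.5  0.8] M [-0.11  0.46  0.39] open 10.4
[ 0.51246765 -0.08589379  0.157     ] [ 0.5357249 -0.1389693  0.157    ] -66.33736953592644
```

The moment is already 0.39 N m against the seat. I'll press 5° further clockwise to confirm the stop before opening.

arm_command --targets '[{"rot": [0, 0, 2.5], "offset": [0, 0, 0], "gripper": 1}, {"rot": [0, 0, 5], "offset": [0, 0, 0], "gripper": 1}, {"rot": [0, 0, 5], "offset": [0, 0, 0], "gripper": 1}, {"rot": [0, 0, 5], "offset": [0, 0, 0], "gripper": 1}]'

```text
time_s: 13.0
position: [0.52, -0.1101, 0.2032]
tcp_rot: [[-0.974, -0.228, -0.001], [-0.228, 0.974, -0.0], [0.001, -0.0, -1.0]]
force: [-1.9, -1.7, 0.6]
opening: 0.132
```

```bash
python3 st.py
```

```text
t 13.0 pos [ 0.52   -0.1101  0.2032] yaw -166.84 j1,j6 [-24.  142.9] F [-1.9 -1.7  0.6] M [-0.15  0.45  0.85] open 11.5
```

arm_command --targets '[{"rot": [0, 0, -3], "offset": [0, 0, 0], "gripper": 1}, {"rot": [0, 0, -6], "offset": [0, 0, 0], "gripper": 1}, {"rot": [0, 0, -8], "offset": [0, 0, 0], "gripper": 1}, {"rot": [0, 0, -8], "offset": [0, 0, 0], "gripper": 1}]'

```text
time_s: 13.4
position: [0.52, -0.1101, 0.2032]
tcp_rot: [[-0.934, -0.357, -0.001], [-0.357, 0.934, 0.001], [0.0, 0.001, -1.0]]
force: [-2.6, -0.9, 1.1]
opening: 0.121
```

```bash
python3 st.py
```

```text
t 13.4 pos [ 0.52   -0.1101  0.2032] yaw -159.09 j1,j6 [-24.  135.1] F [-2.6 -0.9  1.1] M [-0.28  0.58  0.  ] open 10.5
```

The stop is confirmed: 0.85 N m when pressed, and zero moment at yaw −159° (seat at about 20.5°). Now opening by 181°, which includes about 1° of lag.

arm_command --targets '[{"rot": [0, 0, -6], "offset": [0, 0, 0], "gripper": 1}, {"rot": [0, 0, -12], "offset": [0, 0, 0], "gripper": 1}, {"rot": [0, 0, -18], "offset": [0, 0, 0], "gripper": 1}, {"rot": [0, 0, -24], "offset": [0, 0, 0], "gripper": 1}, {"rot": [0, 0, -30], "offset": [0, 0, 0], "gripper": 1}, {"rot": [0, 0, -36], "offset": [0, 0, 0], "gripper": 1}, {"rot": [0, 0, -42], "offset": [0, 0, 0], "gripper": 1}, {"rot": [0, 0, -48], "offset": [0, 0, 0], "gripper": 1}]'

```text
time_s: 14.2
position: [0.5202, -0.1099, 0.2032]
tcp_rot: [[-0.357, -0.934, -0.0], [-0.934, 0.357, 0.001], [-0.001, 0.0, -1.0]]
force: [-1.5, -0.6, 1.0]
opening: 0.123
```

```bash
python3 st.py
```

```text
t 14.2 pos [ 0.5202 -0.1099  0.2032] yaw -110.93 j1,j6 [-24.   86.9] F [-1.5 -0.6  1. ] M [-0.08  0.53 -0.16] open 10.7
```

arm_command --targets '[{"rot": [0, 0, -6], "offset": [0, 0, 0], "gripper": 1}, {"rot": [0, 0, -12], "offset": [0, 0, 0], "gripper": 1}, {"rot": [0, 0, -18], "offset": [0, 0, 0], "gripper": 1}, {"rot": [0, 0, -24], "offset": [0, 0, 0], "gripper": 1}, {"rot": [0, 0, -30], "offset": [0, 0, 0], "gripper": 1}, {"rot": [0, 0, -36], "offset": [0, 0, 0], "gripper": 1}, {"rot": [0, 0, -42], "offset": [0, 0, 0], "gripper": 1}, {"rot": [0, 0, -48], "offset": [0, 0, 0], "gripper": 1}]'

```text
time_s: 15.0
position: [0.5202, -0.1095, 0.2032]
tcp_rot: [[0.455, -0.89, -0.0], [-0.89, -0.455, 0.002], [-0.002, -0.001, -1.0]]
force: [-2.2, 0.1, 0.5]
opening: 0.118
```

arm_command --targets '[{"rot": [0, 0, -6], "offset": [0, 0, 0], "gripper": 1}, {"rot": [0, 0, -12], "offset": [0, 0, 0], "gripper": 1}, {"rot": [0, 0, -18], "offset": [0, 0, 0], "gripper": 1}, {"rot": [0, 0, -24], "offset": [0, 0, 0], "gripper": 1}, {"rot": [0, 0, -30], "offset": [0, 0, 0], "gripper": 1}, {"rot": [0, 0, -36], "offset": [0, 0, 0], "gripper": 1}, {"rot": [0, 0, -42], "offset": [0, 0, 0], "gripper": 1}, {"rot": [0, 0, -48], "offset": [0, 0, 0], "gripper": 1}]'

```text
time_s: 15.8
position: [0.52, -0.1093, 0.2032]
tcp_rot: [[0.966, -0.258, -0.001], [-0.258, -0.966, 0.002], [-0.001, -0.002, -1.0]]
force: [-2.8, 1.0, 2.0]
opening: 0.125
```

arm_command --targets '[{"rot": [0, 0, -6], "offset": [0, 0, 0], "gripper": 1}, {"rot": [0, 0, -12], "offset": [0, 0, 0], "gripper": 1}, {"rot": [0, 0, -18], "offset": [0, 0, 0], "gripper": 1}, {"rot": [0, 0, -24], "offset": [0, 0, 0], "gripper": 1}, {"rot": [0, 0, -30], "offset": [0, 0, 0], "gripper": 1}, {"rot": [0, 0, -34], "offset": [0, 0, 0], "gripper": 1}, {"rot": [0, 0, -37], "offset": [0, 0, 0], "gripper": 1}, {"rot": [0, 0, -37], "offset": [0, 0, 0], "gripper": 1}]'

```text
time_s: 16.6
position: [0.5197, -0.1093, 0.2032]
tcp_rot: [[0.928, 0.373, -0.001], [0.373, -0.928, 0.002], [-0.0, -0.002, -1.0]]
force: [-2.5, 3.6, 2.7]
opening: 0.128
```

```bash
python3 st.py
```

```text
t 16.6 pos [ 0.5197 -0.1093  0.2032] yaw 21.89 j1,j6 [-24.  -45.9] F [-2.5  3.6  2.7] M [0.14 0.42 0.03] open 11.1
```

Opened to yaw 21.9°. Letting go and lifting clear.

arm_command --targets '[{"rot": [0, 0, 0], "offset": [0, 0, 0], "gripper": 0}, {"rot": [0, 0, 0], "offset": [0, 0, 0], "gripper": 0}, {"rot": [0, 0, 0], "offset": [0, 0, 0], "gripper": 0}, {"rot": [0, 0, 0], "offset": [0, 0, 0], "gripper": 0}, {"rot": [0, 0, 0], "offset": [0, 0, 0], "gripper": 0}, {"rot": [0, 0, 0], "offset": [0, 0, 0], "gripper": 0}, {"rot": [0, 0, 0], "offset": [0, 0, -4], "gripper": 0}, {"rot": [0, 0, 0], "offset": [0, 0, -8], "gripper": 0}]'

```text
time_s: 17.4
position: [0.5196, -0.1099, 0.2829]
tcp_rot: [[0.927, 0.375, -0.004], [0.375, -0.927, 0.002], [-0.003, -0.003, -1.0]]
force: [-0.2, -0.6, -1.0]
opening: 0.77
```

arm_command --targets '[{"rot": [0, 0, 0], "offset": [0, 0, -4], "gripper": 0}, {"rot": [0, 0, 0], "offset": [0, 0, -8], "gripper": 0}, {"rot": [0, 0, 0], "offset": [0, 0, -10], "gripper": 0}, {"rot": [0, 0, 0], "offset": [0, 0, -10], "gripper": 0}, {"rot": [0, 0, 0], "offset": [0, 0, -10], "gripper": 0}]'

```text
time_s: 17.9
position: [0.5199, -0.1099, 0.3828]
tcp_rot: [[0.927, 0.375, -0.0], [0.375, -0.927, 0.0], [-0.0, -0.0, -1.0]]
force: [-0.6, 0.1, -0.6]
opening: 0.996
```

```bash
python3 st.py; python3 - <<'E'
from rig import viewer
import cv2
c=viewer.capture("scene")["frame"][150:290,200:360,::-1]
cv2.imwrite("pics/end.png",cv2.resize(c,None,fx=4,fy=4,interpolation=2))
E
```

```text
t 17.9 pos [ 0.5199 -0.1099  0.3828] yaw 22.01 j1,j6 [-24. -46.] F [-0.6  0.1 -0.6] M [-0.03  0.03 -0.02] open 86.7
```

View pics/end.png

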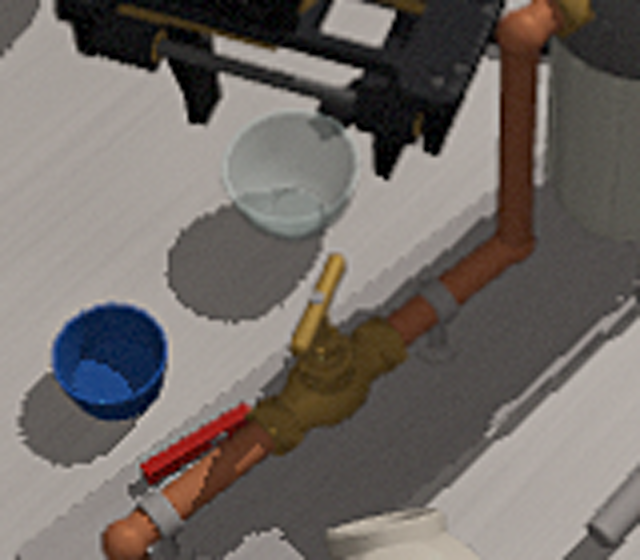

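The bar is back on the seat line, with ends at about (337,258) and (300,348), the same as when shut and so half a turn on. The gripper is clear, and the cups and peg are unmoved.

```bash
python3 -c "
from rig import ticket
print(ticket.hand_in())"
```

```text
the job is handed in; nothing more can be done
None
```

I turned the tap clockwise about 70° until it shut against its seat, then opened it half a turn from there, let go, lifted clear and handed the job in. It took about 18 s of the 70 s; no verdict was reported.

**Seat:** The turning moment was about 0.13 N m while the handle moved and rose to 0.96 N m at the stop. A second press after regripping gave 0.85 N m. The moment fell to zero at a tool yaw of about 20.5°, which I took as the seat.

**Opening:** I opened it 181° from there, about 1° of that for lag. The jaws stayed at 10.3 to 11.1 mm on the bar, so it did not slip.

**Last checks:**
- The last picture shows the bar back along its shut line, as expected after half a turn.
- The gripper is clear of everything, with force readings near zero.
- The custard cup, baking cup and peg look unmoved. I did not measure any bystander's position, and the mug, whisk and spanner were not properly in that view.

**Disagreements:** A rough camera estimate of the shut bar's angle differed from the felt one by about 3 to 6°. My first reading of the seat, 18.5°, was refined to 20.5° by the second press. Both differences are well inside the 15° tolerance.

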